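# Set and pin the tube rest, then load the glass

## Robot

A 6-joint arm with a two-finger parallel gripper is mounted at the origin on the work surface. World frame = base frame: x ahead of the robot, y to its left, z up, the work surface at z = 0. Lengths are in mm, angles in degrees, forces in N, time in s.
With the tool pointing down it reaches from about 300 to 850 mm from the base axis. Payload 4.2 kg.
Tool frame: the origin (TCP) lies at the very end of the fingers, on their centre line; the grasp point (between the pads) lies 19 mm behind it; z points along the fingers, y is the direction in which the jaws open and shut (so a half turn about z gives the same grasp; the last joint's range is limited). The gripper opens to 91 mm and grips with 3 to 60 N. Pads are 32 mm wide; open, the fingers measure 118 mm over their backs; the gripper's body (76 mm by 178 mm) begins 60 mm behind the grasp point.
Start: joints at [68.067, 18.312, 89.639, -0, 72.044, -1.146], TCP at [204.067, 537.587, 213.976] pointing down, gripper open.
Joint ranges: [-177.97, 177.97], [-48.28, 115.42], [12.27, 149.76], [-77.06, 257.06], [2.81, 150.46], [-146.56, 146.56]. Speed limits (degrees/s): [147.25, 147.25, 180, 180, 180, 180].

## Interface

Orientations are given as [roll, pitch, yaw] about the fixed x, y, z axes, in that order (R = Rz(yaw) Ry(pitch) Rx(roll)).
In Python, from workcell import monitor, eyes, job gives the robot as it stands.
- The arm moves only by the tool move_arm, never from a script. Its argument "increments" is a list that holds one entry, the list of rows, each a list of 7 numbers: the opening, from 0 (shut) to 1 (fully open), then the shift along the tool's x, y, z in cm, then the turn, a rotation vector about the tool's x, y, z in rad. In form: [[[jaw, x, y, z, ax, ay, az], ...]]. A call has 1 to 12 rows; each row shifts and turns the pose as measured when the row begins, along the tool's axes as they then stand; what a row does not reach is not made up. A row lasts 1/8 s, in which the tool goes at most 62.5 mm and 10.7 degrees, less where a joint would pass 70% of its speed; a pose out of reach is approached as far as the arm can. A call is refused whole if a number of a shift passes 6.25 or a number of a turn 0.188, either way. A call with a gripper value outside its range is refused whole. The fingers move at their own pace and stop on an object; "force" is the grip in N (left out, the last holds). Time passes only in rows, so rows that do not move let the fingers close. It gives the time, the measured TCP pose, the force and the opening at its end, in the units of the state.
- monitor.state(): the state, without advancing time (a new reading comes with each control period).
- eyes.grab_frame(name): name is "scene" or "top" or "wrist"; returns a dict with "color" (384x512x3 uint8, red, green, blue), "z_map" (384x512 float32, mm along the optical axis (not along the pixel's ray), 0 where there is no reading), "camera_matrix" (3x3 intrinsics, pixels), "rvec" (rotation vector, rad) and "tvec" (3), from world to camera coordinates, as OpenCV has them. Camera axes: x right, y down, z forward; pixel columns grow to the right and rows downward; lengths in mm; the calibration is good to about 2 mm. A picture is of the moment at which its call begins.
- job.job_done(): hands the job in, once; it reports no verdict.
The state is a dict: "time_s": time; "qpos": joint angles; "qvel": joint speeds; "effort": joint torques, N m; "ee_pos": TCP position; "ee_rot": TCP orientation; "force": force on the tool from outside, world axes, zero at the start; "torque": the same for the moment, N m; "gripper_width": finger opening in mm.
Only numpy, scipy, OpenCV 4.12 (cv2) and the standard library are available. Lean on these libraries where they do the work, as an engineer would, in place of code of your own. Each camera call takes 0.05 s, during which the arm holds its last target. There are 200 camera calls.

## Task

Get the lampworker's tube rest ready: wind its crank clockwise, two to three whole turns, until the cross hole in the screw collar lines up with the holes in the two cheeks, then push the lock pin in from the far side, fully home. With the rest pinned, lift the corked glass tubes one at a time out of the wooden bin and lay each in its own V notch of the rest. Leave the two jars and the graphite paddle where they are.

Things in the scene. Friction and masses are not known exactly. Their poses are not given: they have to be found in the camera images.
- stand: Fixed dark steel stand, placed and turned differently each run. Origin on the table under the vertical screw axis, z up; x is the axis of the pin holes, +x towards the side the pin enters from (away from the robot); the rest is on its -y side. Two upright cheeks, 50 mm wide, 85 high, outer faces at x = +41 and -41 mm. Base plate 12 mm thick, x to +-58, y to +-42 mm near the screw.
- pin_hole (a point): Mouth of the hole in the cheek where the pin enters: centre of the 17 x 17 mm square hole on the cheek's outer face, at x = 41, y = 0, z = 60 mm of the stand. Both cheeks have this hole, in line.
- screw (a joint): Screw angle, rad, anticlockwise from above; starts 12.6 to 18.9. Clockwise lessens it and lowers screw, crank and rest together, 12 mm a turn. At 0 the cross hole lines up with the cheek holes in height and direction, and the crank arm points along the stand's -x, away from the pin's side; a stop lies at -0.5. Needs about 2 N at the crank knob, stays where it is left.
- crosshole (a point): Centre of the cross hole (17 x 17 mm, straight through along the crank arm) in the square steel collar, 38 mm wide, 50 high, that turns and sinks with the screw between the cheeks; lined up, it is 60 mm above the table.
- crank_knob (a point): Middle of the upright wooden crank knob (25 mm diameter, 52 tall, spins freely on its stem), 55 mm from the screw axis. It stands on the crank arm, whose top is 26 to 28 mm below this point; nothing of the stand is higher. 152 mm above the table with the screw at 0, 12 mm more per turn up.
- pin: Loose steel lock pin, 157 mm long, 150 g, lying level on the table, axis 12 mm up. Origin at the centre of its square head (24 x 24 mm, 40 long, the part to hold); the 12 mm shaft points along -x and has a tapered tip. Collar of radius 12 mm, front face 44 mm from the origin. Home: collar against the cheek, head centre 85 mm from the screw axis; released, it sags up to 3 mm.
- pin_tip (a point): Tip of the lock pin's shaft, on its axis, 137 mm from the centre of the head.
- rest: Aluminium V rest that the screw raises and lowers. Its frame is the stand's, raised by 12 mm per turn. Two bars along x, 10 mm thick, at y = -155 and -245 mm, tops at z = 100; each has four pointed teeth 27 mm high, making three V notches 72 mm apart, in line on both bars. Between the bars only crosspieces at z below 80 mm.
- notch0 (a point): Where a tube's centre comes to lie in the notch nearest the robot: midway between the bars, 14 mm above their tops; the tube lies along the stand's y. 114 mm above the table with the screw at 0.
- notch1 (a point): The same for the middle notch.
- notch2 (a point): The same for the far notch.
- bin: Fixed open wooden bin, outside 250 mm in x, 200 in y, 45 high, walls and floor 6 mm. Origin under its centre.
- jar_a: Loose glass jar with a steel lid, 64 mm diameter, 85 tall, a bystander. Origin under its centre.
- jar_b: Another such jar, a bystander.
- paddle: Loose graphite paddle with a wooden handle, 230 mm long, lying on the bench, a bystander. Origin near its middle, on the table.
- tube0: Corked glass tube: clear glass, 28 mm diameter, with a square cork 34 x 34 x 18 mm on each end, 148 mm long over all, about 90 g; it does not roll. Origin at its centre, x along the tube; lying flat its axis is 17 mm above what it lies on. Starts on the bin floor, along the bin's y. May be absent.
- tube1: Corked glass tube (as tube0): clear glass, 28 mm diameter, with a square cork 34 x 34 x 18 mm on each end, 148 mm long over all, about 90 g; it does not roll. Origin at its centre, x along the tube; lying flat its axis is 17 mm above what it lies on. Starts on the bin floor, along the bin's y. May be absent.
- tube2: Corked glass tube (as tube0): clear glass, 28 mm diameter, with a square cork 34 x 34 x 18 mm on each end, 148 mm long over all, about 90 g; it does not roll. Origin at its centre, x along the tube; lying flat its axis is 17 mm above what it lies on. Starts on the bin floor, along the bin's y. May be absent.

How it is judged (in metres and radians):
On the way, in this order (a step that is already met when the one before it is completed fails the run):
1. the screw is wound down until its cross hole lines up with the cheek holes (value of joint screw between -0.15 and 0.15 rad), for 0.2 s.
2. the lock pin is through both cheeks and the screw, fully home (value of joint screw between -0.2 and 0.2 rad and x of pin_tip in the frame of stand below -0.043 m and y of pin_tip in the frame of stand between -0.009 and 0.009 m and z of pin_tip in the frame of stand between 0.049 and 0.071 m and angle between the x axis of pin and the x axis of stand, either way round below 0.15 rad), for 0.2 s.
3. every tube lies in a notch of the rest ((horizontal distance between tube0 and notch0 below 0.02 m or horizontal distance between tube0 and notch1 below 0.02 m or horizontal distance between tube0 and notch2 below 0.02 m) and angle between the x axis of each of tube0, tube1, tube2 and the y axis of stand, either way round below 0.15 rad and z of tube0 in the frame of rest between 0.106 and 0.122 m and linear speed of each of tube0, tube1, tube2 below 0.03 m/s and (horizontal distance between tube1 and notch0 below 0.02 m or horizontal distance between tube1 and notch1 below 0.02 m or horizontal distance between tube1 and notch2 below 0.02 m) and z of tube1 in the frame of rest between 0.106 and 0.122 m and (horizontal distance between tube2 and notch0 below 0.02 m or horizontal distance between tube2 and notch1 below 0.02 m or horizontal distance between tube2 and notch2 below 0.02 m) and z of tube2 in the frame of rest between 0.106 and 0.122 m), for 0.2 s.
At the end, for the whole second after the job is handed in: Screw within 0.2 rad of lined up; pin within 9 mm of fully home, its tip out past the near cheek; each tube present at rest in a notch, its centre within 20 mm of the notch middle, within 8 mm of seated height and parallel within 0.15 rad (all of step 2 and all of step 3 and linear speed of pin below 0.03 m/s); the robot touches nothing.
It fails at once if a jar or the paddle is pushed more than 6 cm from its place (distance of any of jar_a, jar_b, paddle from where it was at the start of the episode above 0.06 m).
Of tube0, tube1, tube2 only 2 to 3 are there at a start; the rules pass over those that are not, and their reading is None.
At some moment in a run one of pin may be knocked a few centimetres aside while the robot is not near it.
Once in a run the grip may slacken for a moment while it holds something.
It also fails if it takes over 210 s, if anything falls off the work surface, if the arm or the gripper's body presses on something with over 40 N, if the wrist force passes 120 N, or if a joint passes its speed limit or range.

## Working session

There is one attempt and no reset: what is moved stays moved. The work goes in short steps, Python scripts to look and compute and a tool call to move; the robot and the scene stay as the last step left them, time stands still between calls to the robot, and variables do not carry over. Pictures are saved under pics/ and viewed, about 12 in all and at most 16, crops included, and the job is handed in when it is done.

Besides the shell and the picture viewer there is one more tool, called after "Emit:" in YAML: its name, and indented under it one key for each argument. move_arm: Moves the arm, as the interface text tells. Its arguments: {"type":"object","properties":{"increments":{"type":"array"},"force":{"type":"number"}},"required":["increments"]}

```bash
ls; mkdir -p pics; cat > h.py <<'E'
import numpy as np, cv2
from workcell import monitor, eyes, job
from scipy.spatial.transform import Rotation as R
def grab(n):
    f=eyes.grab_frame(n); np.savez(f'{n}.npz',**f); return f
def cloud(f):
    K=np.array(f['camera_matrix']);z=f['z_map'];v,u=np.indices(z.shape)
    P=np.stack([(u-K[0,2])/K[0,0]*z,(v-K[1,2])/K[1,1]*z,z],-1)
    Rm=cv2.Rodrigues(np.array(f['rvec'],float))[0]
    W=(P-np.array(f['tvec']).ravel())@Rm
    W[z<=0]=np.nan
    return W
def save(f,n,s=1.5):
    cv2.imwrite('pics/'+n,cv2.resize(f['color'][:,:,::-1],None,fx=s,fy=s))
E
python3 - <<'E'
from h import *
print(monitor.state())
for n in('scene','top'):
    f=grab(n);save(f,n+'0.png');print(n,f['tvec'],f['rvec'],f['camera_matrix'])
E
```

```text
pics
{'time_s': 0.0, 'qpos': array([ 6.80675701e+01,  1.83516530e+01,  8.97054709e+01,  2.70371235e-04,
        7.20425660e+01, -1.14734676e+00]), 'qvel': array([ 0.01098592,  0.10891763,  0.00214897,  0.08230588, -0.08864565,
        0.07156639]), 'effort': array([-1.78559738e-03, -4.12461877e+01, -2.31970650e+01,  7.25733046e-02,
        4.58965043e-02, -1.16104393e-04]), 'ee_pos': array([203.87445586, 537.11814114, 213.12648556]), 'ee_rot': array([-1.79900335e+02, -2.25315802e-03,  1.59214831e+02]), 'force': array([ 0.00586753, -0.47784874, -1.0319693 ]), 'torque': array([ 0.00133051, -0.03387558,  0.02239325]), 'gripper_width': 90.94186503271374}
scene [-247.35128917 -203.37142477 1685.28006997] [ 1.85588039  1.28155522 -0.69176274] [[480.85546624   0.         259.19294904]
 [  0.         480.85546624 183.20021104]
 [  0.           0.           1.        ]]
top [ 13.75244657 599.15502281 960.55925923] [ 2.17415162 -2.15026584  0.12732142] [[366.37522649   0.         262.85838429]
 [  0.         366.37522649 189.96629136]
 [  0.           0.           1.        ]]
```

View pics/scene0.png

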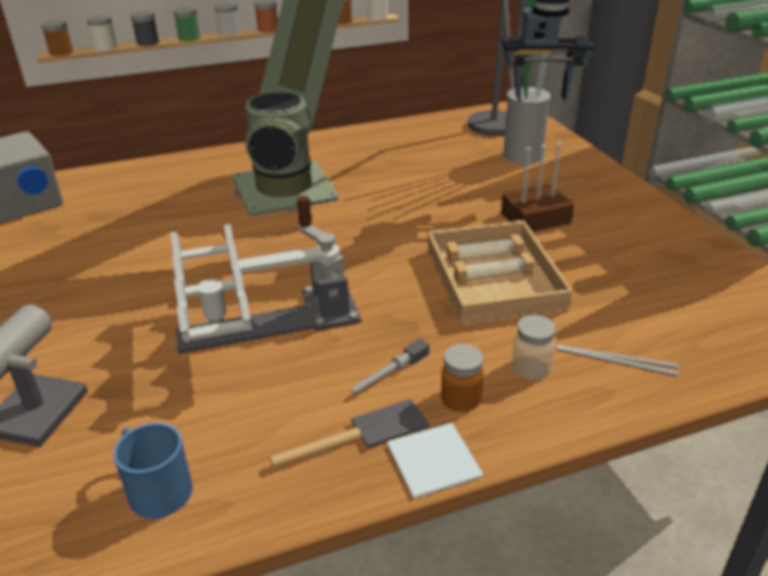

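View pics/top0.png

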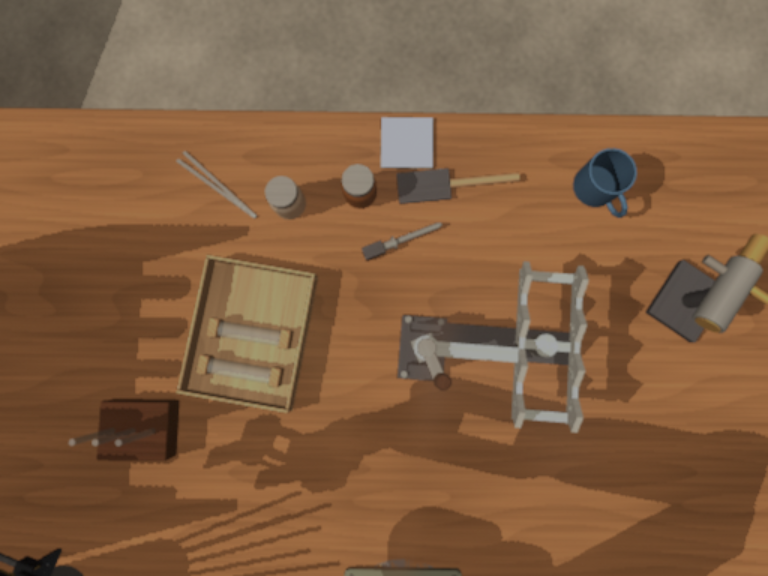

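Top view (768x576 picture): the screw is at about (427,347) and the crank knob at (442,381). The rest bars are at x≈522 and 577. The pin head is at (375,250) with its tip at (440,227). The bin holds two tubes, centred at (250,334) and (240,371). The jars and paddle are at the top.

```bash
python3 - <<'E'
from h import *
f=dict(np.load('top.npz'));W=cloud(f);c=f['color']
Z=W[...,2]
def reg(u0,u1,v0,v1,zl,zh):
    w=W[int(v0/1.5):int(v1/1.5),int(u0/1.5):int(u1/1.5)].reshape(-1,3); w=w[(w[:,2]>zl)&(w[:,2]<zh)];return w
def rect(n,w):
    r=cv2.minAreaRect(w[:,:2].astype(np.float32)); print(n,len(w),'mean',w.mean(0).round(1),'rect',np.round(r[0],1),np.round(r[1],1),round(r[2],1),'z',np.percentile(w[:,2],[5,50,95]).round(1))
rect('table',reg(300,340,480,520,-50,50))
rect('knob',reg(425,465,360,400,170,260))
rect('screwtop',reg(405,450,330,370,100,175))
rect('base',reg(390,480,300,390,6,16))
rect('cheeks',reg(390,450,300,390,70,90))
rect('bars',reg(500,600,250,440,118,165))
rect('pin',reg(350,450,215,270,6,40))
rect('pinhead',reg(350,390,215,270,18,40))
rect('bin',reg(160,330,240,430,35,55))
rect('tubesA',reg(200,300,310,352,25,42))
rect('tubesB',reg(190,290,352,392,25,42))
rect('jars a',reg(335,385,160,215,70,110));rect('jar b',reg(260,310,170,222,70,110))
rect('paddle',reg(392,525,165,205,4,40))
E
```

```text
table 675 mean [216.  151.4   1.1] rect [215.8 151.5] [66.7 68. ] 1.1 z [-2.   1.1  4. ]
knob 102 mean [438.3 -51.  200.5] rect [437.8 -52.1] [23.6 22. ] 44.9 z [175.6 203.4 206. ]
screwtop 391 mean [483.5 -37.4 138.2] rect [482.3 -42.6] [58.7 58.1] 20.6 z [112.7 148.2 152.9]
base 887 mean [499.1 -47.3  12.9] rect [495.1 -58.1] [151.8 149.9] 83.4 z [ 9.7 13.1 15.5]
cheeks 166 mean [494.6 -27.4  85.9] rect [488.4 -30.5] [49.1 81.9] 85.9 z [82.4 86.3 88.5]
bars 1500 mean [ 490.9 -227.   134.1] rect [ 495.  -216.6] [130.  268.1] 86.3 z [121.5 132.3 150.5]
pin 346 mean [682.4  22.   20. ] rect [680.1   6.7] [ 98.7 179.2] 5.4 z [ 8.8 20.1 27.1]
pinhead 146 mean [668.5  58.2  24.4] rect [670.1  55.1] [24.  53.8] 23.1 z [20.3 24.5 28. ]
bin 1983 mean [484.3 299.1  42.3] rect [483.  299.8] [224.1 313.3] 80.6 z [35.8 42.2 49.6]
tubesA 564 mean [511.6 282.1  36.2] rect [513.9 292.4] [171.7  41.1] 78.1 z [29.  36.9 41.6]
tubesB 592 mean [445.3 296.6  35.9] rect [429.8 308.3] [167.8  67.3] 80.9 z [28.4 36.6 41.1]
jars a 371 mean [779.4  88.5  85.4] rect [780.8  88. ] [55.2 52.9] 1.5 z [79.4 85.8 88.6]
jar b 377 mean [756.7 222.1  85.3] rect [757.3 222.7] [56.4 54.2] 45.3 z [79.1 85.9 88.6]
paddle 1127 mean [797.8 -65.   11.7] rect [798.2 -96.5] [ 74.1 248.6] 0.7 z [ 4.8 11.4 19.5]
```

Emit:
move_arm:
  increments:
    - [[1,0,0,-5,0,0,-0.15],[1,0,0,-5,0,0,-0.15],[1,-2.7,-5.6,0,0,0,0],[1,-2.7,-5.6,0,0,0,0],[1,-2.7,-5.6,0,0,0,0],[1,-2.7,-5.6,0,0,0,0],[1,-2.7,-5.6,0,0,0,0],[1,-2.7,-5.6,0,0,0,0],[1,-2.7,-5.6,0,0,0,0],[1,-2.7,-5.6,0,0,0,0],[1,-2.7,-5.6,0,0,0,0],[1,-1.5,-3,0,0,0,0]]

```text
time_s: 1.6
ee_pos: [435.5, -14.8, 314.9]
ee_rot: [-179.6, -0.0, 177.4]
force: [-0.5, -0.2, 0.4]
gripper_width: 91.0
```

```bash
python3 - <<'E'
from h import *
f=grab('wrist');save(f,'wrist1.png')
W=cloud(f).reshape(-1,3)
s=grab('scene');S=cloud(s).reshape(-1,3)
T=cloud(dict(np.load('top.npz'))).reshape(-1,3)
def rect(n,w):
    if len(w)<10: print(n,len(w));return
    r=cv2.minAreaRect(w[:,:2].astype(np.float32)); print(n,len(w),'mean',w.mean(0).round(1),'rect',np.round(r[0],1),np.round(r[1],1),round(r[2],1))
def box(w,x0,x1,y0,y1,z0,z1): return w[(w[:,0]>x0)&(w[:,0]<x1)&(w[:,1]>y0)&(w[:,1]<y1)&(w[:,2]>z0)&(w[:,2]<z1)]
for n,w in(('wrist',W),('scene',S),('top',T)):
    rect(n+' knobtop',box(w,410,470,-90,-10,197,215))
    rect(n+' knob',box(w,410,470,-90,-10,160,215))
    rect(n+' cheeks',box(w,430,560,-75,20,79,90))
    rect(n+' bartips',box(w,340,640,-310,-150,138,160))
    rect(n+' base',box(w,400,560,-75,30,8,16))
    rect(n+' table',box(w,560,620,100,160,-10,10))
    np.save(n+'_c.npy',w)
E
```

```text
wrist knobtop 317 mean [434.9 -53.1 202.9] rect [435.3 -53.4] [22.3 20.5] 41.9
wrist knob 485 mean [432.8 -52.  194.9] rect [435.1 -53.2] [24.  21.6] 65.1
wrist cheeks 377 mean [473.7 -27.4  85.4] rect [486.4 -31.7] [49.1 82.6] 85.0
wrist bartips 1007 mean [ 424.4 -226.3  144.6] rect [ 448.8 -229.9] [101.6 159. ] 86.3
wrist base 883 mean [465.4 -15.3  12.7] rect [486.6 -32. ] [ 83.9 116.1] 86.6
wrist table 74 mean [584.4 108.7   0.7] rect [575.7 117.2] [43.5 80.3] 42.4
scene knobtop 47 mean [443.9 -53.1 201. ] rect [441.9 -53.2] [19.9 19.8] 35.4
scene knob 164 mean [447.3 -53.1 184.7] rect [444.3 -52.4] [23.7 22.7] 42.7
scene cheeks 158 mean [515.7 -34.3  84. ] rect [498.5 -30. ] [50.5 82.1] 86.3
scene bartips 273 mean [ 513.3 -233.6  144.8] rect [ 503.9 -231.4] [ 99.9 234.1] 85.9
scene base 387 mean [511.1 -40.7  11.8] rect [493.1 -31. ] [ 86.6 118.5] 84.7
scene table 319 mean [5.904e+02 1.300e+02 4.000e-01] rect [590.1 130. ] [59.3 59.9] 0.1
top knobtop 84 mean [438.8 -51.3 203.3] rect [438.7 -51.2] [20.  19.6] 88.6
top knob 109 mean [438.7 -50.7 198.4] rect [438.  -51.9] [24. 22.] 44.7
top cheeks 162 mean [494.8 -27.5  86.1] rect [488.4 -30.5] [49.1 81.9] 85.9
top bartips 514 mean [ 491.8 -231.8  145.2] rect [ 494.7 -231.3] [101.3 246.9] 86.0
top base 607 mean [492.3 -21.5  13.1] rect [488.5 -30.8] [ 85.2 116.2] 86.0
top table 451 mean [590.1 129.9   1.3] rect [590.7 130.4] [57.4 59.2] 0.6
```

View pics/wrist1.png

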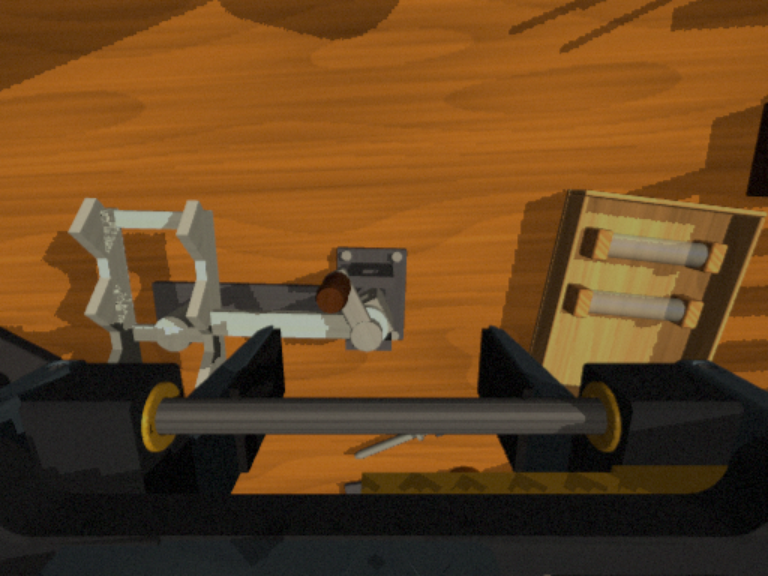

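The wrist view shows the knob at (333,292), the screw cap at (368,333), the rest at the left and two tubes in the bin. The axis comes out near (487.5, -31.3), the stand yaw at about -3.9°, and the screw at about 2.07 turns. The knob height agrees.

Emit:
move_arm:
  increments:
    - [[1,-0.3,-3.75,0,0,0,0.023],[1,0,0,5,0,0,0],[1,0,0,4,0,0,0],[1,0,0,3.2,0,0,0],[1,0,0,3.2,0,0,0],[1,0,0,0.2,0,0,0]]

```text
time_s: 2.45
ee_pos: [435.3, -49.9, 154.3]
ee_rot: [-179.8, -0.1, 176.0]
force: [-0.3, -0.9, 0.0]
gripper_width: 91.3
```

```bash
python3 -c "
from h import *
s=monitor.state();print(s['ee_pos'],s['ee_rot'],s['force'],s['qpos'])"
```

```text
[435.33077188 -49.90634639 154.31174748] [-1.79751265e+02 -8.24352748e-02  1.76001719e+02] [-0.31646889 -0.90237735  0.04398842] [ -7.84932213   9.0327825  111.70468078  -0.29497611  59.32841318
 -93.70060178]
```

Emit:
move_arm:
  increments:
    - [[1,-0.1,-0.25,-0.8,0,0,0],[0.2,0,0,0,0,0,0],[0,0,0,0,0,0,0],[0,0,0,0,0,0,0],[0,0,0,0,0,0,0],[0,0,0,0,0,0,0]]
  force: 25

```text
time_s: 3.2
ee_pos: [438.8, -52.1, 167.3]
ee_rot: [-179.7, 0.4, 176.1]
force: [-0.4, 0.4, -1.0]
gripper_width: 43.9
```

Emit:
move_arm:
  increments:
    - [[0,0,0,0.5,0,0,0],[0,0,0,0,0,0,0],[0,0,0,0,0,0,0],[0,0,0,0,0,0,0]]
  force: 25

```text
time_s: 3.7
ee_pos: [438.5, -52.2, 161.6]
ee_rot: [-179.7, 0.3, 176.0]
force: [-1.0, -0.8, 0.1]
gripper_width: 23.6
```

```bash
cat > crank.py <<'E'
import sys; from h import *
# usage: crank.py step_deg n  -> tool-frame chord rows from the present angle (tool assumed pointing down)
ax=np.array([487.5,-31.3]); yawS=-3.9
s=monitor.state(); p=s['ee_pos'][:2]-ax
a=np.degrees(np.arctan2(p[1],p[0])); th=(a-(180+yawS)+180)%360-180
print('r',np.hypot(*p).round(1),'theta',th.round(1),'z',s['ee_pos'][2].round(1),'F',s['force'].round(1),'rot',s['ee_rot'].round(1),'w',round(s['gripper_width'],1))
Rt=R.from_euler('xyz',s['ee_rot'],degrees=True).as_matrix()
st=float(sys.argv[1]);t=np.radians(th-st*np.arange(int(sys.argv[2])+1)+180+yawS)
P=ax+55*np.c_[np.cos(t),np.sin(t)]
P[0]=s['ee_pos'][:2]
D=np.c_[np.diff(P,axis=0),np.full(len(P)-1,-12*st/360)]@Rt/10
print(D.round(2).tolist())
E
python3 crank.py 24 12
```

```text
r 53.3 theta 27.0 z 161.6 F [-1.  -0.8  0.1] rot [-179.7    0.3  176. ] w 23.6
[[0.75, 2.13, 0.07], [-0.35, 2.26, 0.07], [-1.24, 1.92, 0.08], [-1.92, 1.25, 0.09], [-2.26, 0.36, 0.09], [-2.21, -0.59, 0.1], [-1.78, -1.44, 0.1], [-1.04, -2.04, 0.1], [-0.12, -2.28, 0.09], [0.82, -2.14, 0.09], [1.62, -1.62, 0.08], [2.13, -0.82, 0.07]]
```

Emit:
move_arm:
  increments:
    - [[0,0.7,2.1,0.08,0,0,0],[0,-0.3,2.3,0.08,0,0,0],[0,-1.2,1.9,0.08,0,0,0],[0,-1.9,1.25,0.08,0,0,0],[0,-2.2,0.4,0.08,0,0,0],[0,-2.2,-0.6,0.08,0,0,0]]
  force: 25

```text
time_s: 4.45
ee_pos: [514.0, 17.5, 157.0]
ee_rot: [-179.6, 0.2, 176.1]
force: [-2.8, 0.0, 1.3]
gripper_width: 23.3
```

```bash
python3 crank.py 24 12
```

```text
r 55.5 theta -114.6 z 157.0 F [-2.8  0.   1.3] rot [-179.6    0.2  176.1] w 23.3
[[-1.82, -1.41, 0.1], [-1.12, -1.99, 0.1], [-0.22, -2.28, 0.1], [0.73, -2.17, 0.09], [1.55, -1.68, 0.09], [2.1, -0.91, 0.08], [2.29, 0.02, 0.07], [2.08, 0.95, 0.07], [1.51, 1.71, 0.06], [0.69, 2.18, 0.06], [-0.26, 2.27, 0.06], [-1.16, 1.97, 0.07]]
```

Emit:
move_arm:
  increments:
    - [[0,-1.8,-1.4,0.08,0,0,0],[0,-1.1,-2.0,0.08,0,0,0],[0,-0.2,-2.3,0.08,0,0,0],[0,0.7,-2.2,0.08,0,0,0],[0,1.55,-1.7,0.08,0,0,0],[0,2.1,-0.9,0.08,0,0,0],[0,2.3,0,0.08,0,0,0],[0,2.1,0.95,0.08,0,0,0],[0,1.5,1.7,0.08,0,0,0],[0,0.7,2.2,0.08,0,0,0],[0,-0.25,2.3,0.08,0,0,0],[0,-1.15,2,0.08,0,0,0]]
  force: 25

```text
time_s: 5.95
ee_pos: [449.1, 5.8, 147.6]
ee_rot: [-179.7, 0.9, 175.8]
force: [-0.4, -3.3, -0.2]
gripper_width: 24.5
```

```bash
python3 crank.py 24 12
```

```text
r 53.4 theta -40.1 z 147.6 F [-0.4 -3.3 -0.2] rot [-179.7    0.9  175.8] w 24.5
[[-1.67, 1.52, 0.1], [-2.22, 0.56, 0.11], [-2.25, -0.39, 0.12], [-1.9, -1.27, 0.12], [-1.22, -1.94, 0.11], [-0.32, -2.26, 0.1], [0.62, -2.2, 0.08], [1.47, -1.76, 0.07], [2.05, -1.01, 0.05], [2.29, -0.09, 0.05], [2.12, 0.85, 0.04], [1.59, 1.64, 0.05]]
```

Emit:
move_arm:
  increments:
    - [[0,-1.65,1.5,0.08,0,0,0],[0,-2.2,0.55,0.08,0,0,0],[0,-2.25,-0.4,0.08,0,0,0],[0,-1.9,-1.3,0.08,0,0,0],[0,-1.2,-1.95,0.08,0,0,0],[0,-0.3,-2.3,0.08,0,0,0],[0,0.6,-2.2,0.08,0,0,0],[0,1.5,-1.75,0.08,0,0,0],[0,2.05,-1,0.08,0,0,0],[0,2.3,-0.1,0.08,0,0,0],[0,2.1,0.85,0.08,0,0,0],[0,1.6,1.65,0.05,0,0,0]]
  force: 25

```text
time_s: 7.45
ee_pos: [443.6, -62.7, 138.2]
ee_rot: [-179.2, 1.4, 176.2]
force: [1.5, -0.4, 1.4]
gripper_width: 23.3
```

```bash
python3 crank.py 17 3
```

```text
r 54.0 theta 39.5 z 138.2 F [ 1.5 -0.4  1.4] rot [-179.2    1.4  176.2] w 23.3
[[0.91, 1.33, 0.02], [0.39, 1.58, 0.02], [-0.09, 1.62, 0.04]]
```

Emit:
move_arm:
  increments:
    - [[0,0.85,1.3,0.05,0,0,0],[0,0.35,1.55,0.05,0,0,0],[0,0,0,0,0,0,0],[0,0,0,0,0,0,0]]
  force: 25

```text
time_s: 7.95
ee_pos: [434.2, -31.5, 137.1]
ee_rot: [-179.3, 1.7, 176.2]
force: [2.2, -0.9, 0.4]
gripper_width: 23.3
```

```bash
python3 - <<'E'
from h import *
f=grab('wrist');W=cloud(f).reshape(-1,3);t=cloud(grab('top')).reshape(-1,3)
def box(w,x0,x1,y0,y1,z0,z1): return w[(w[:,0]>x0)&(w[:,0]<x1)&(w[:,1]>y0)&(w[:,1]<y1)&(w[:,2]>z0)&(w[:,2]<z1)]
for n,w in(('w',W),('t',t)):
  for nm,b in(('cheeks',(430,560,-75,20,79,90)),('bartips',(340,640,-310,-150,114,134)),('base',(400,560,-75,30,8,16)),('arm',(440,520,-70,10,108,135))):
    q=box(w,*b)
    if len(q)>10:
        r=cv2.minAreaRect(q[:,:2].astype(np.float32));print(n,nm,len(q),np.round(q.mean(0),1),np.round(r[0],1),np.round(r[1],1),round(r[2],1))
E
python3 crank.py 5 2
```

```text
w cheeks 151 [499.4 -48.   84.9] [486.1 -37.5] [40.8 82.9] 88.0
w bartips 1005 [ 407.8 -180.3  119.4] [ 448.8 -184.6] [ 12.1 149.9] 85.7
w base 1447 [444.1 -27.5  12.6] [457.5 -30.1] [84.1 57.8] 86.1
w arm 532 [490.6 -32.8 125.9] [492.  -33.3] [27.5 19. ] 87.0
t cheeks 126 [515.1 -30.4  86.2] [499.9 -33.2] [58.5 48.7] 0.0
t bartips 454 [ 491.7 -232.4  120.8] [ 494.8 -231.2] [101.5 244.7] 86.3
t base 448 [510. -25.  13.] [505.2 -29.8] [89.8 85.2] 88.0
t arm 157 [483.3 -30.3 125.7] [483.5 -31. ] [38.7 27. ] 0.5
r 53.4 theta 4.2 z 137.1 F [2.1 1.5 0.2] rot [-179.3    1.7  176.1] w 23.6
[[0.18, 0.47, 0.01], [-0.03, 0.48, 0.01]]
```

Emit:
move_arm:
  increments:
    - [[0,0.0,0.38,0.02,0,0,0],[0,0,0,0,0,0,0],[0,0,0,0,0,0,0]]
  force: 25

```text
time_s: 8.43
ee_pos: [434.3, -28.1, 136.9]
ee_rot: [-179.3, 1.7, 176.1]
force: [1.4, 0.8, 1.8]
gripper_width: 23.5
```

```bash
python3 crank.py 5 1
```

```text
r 53.3 theta 0.5 z 136.9 F [1.4 0.8 1.8] rot [-179.3    1.7  176.1] w 23.5
[[0.15, 0.48, 0.01]]
```

Emit:
move_arm:
  increments:
    - [[0.6,0,0,0,0,0,0],[0.6,0,0,0,0,0,0],[0.6,0,0,0,0,0,0],[0.7,0,0,-3,0,0,0],[0.9,0,0,-5,0,0,0],[1,0,0,-5,0,0,0],[1,0,0,-3,0,0,0]]

```text
time_s: 9.3
ee_pos: [426.2, -26.4, 297.4]
ee_rot: [-179.2, 0.9, 176.1]
force: [0.7, -0.2, -1.6]
gripper_width: 89.9
```

```bash
cat > go.py <<'E'
import sys; from h import *
# go.py x y z yaw : shift (tool cm, present axes) and rotvec (rad) to a tool-down pose
x,y,z,yaw=map(float,sys.argv[1:5]); s=monitor.state()
A=R.from_euler('xyz',s['ee_rot'],degrees=True); B=R.from_euler('xyz',[180,0,yaw],degrees=True)
d=np.array([x,y,z])-s['ee_pos']
print('at',s['ee_pos'].round(1),s['ee_rot'].round(1),'F',s['force'].round(1),'w',round(s['gripper_width'],1),'q6',s['qpos'][5].round(1))
print('shift now-axes',(A.inv().apply(d)/10).round(2),'end-axes',(B.inv().apply(d)/10).round(2),'turn',(A.inv()*B).as_rotvec().round(3),'dist',np.linalg.norm(d).round(0))
E
cat > pinm.py <<'E'
from h import *
t=grab('top');P=cloud(t)
w=P.reshape(-1,3)
m=(w[:,0]>600)&(w[:,0]<760)&(w[:,1]>-80)&(w[:,1]<120)&(w[:,2]>5)&(w[:,2]<45)
m=(m.reshape(384,512)).astype(np.uint8)
n,l,st,ce=cv2.connectedComponentsWithStats(m)
for i in range(1,n):
    if st[i,4]>60:
        q=P[l==i]; c=q[:,:2].mean(0); U,S,V=np.linalg.svd(q[:,:2]-c); d=V[0]; 
        a=(q[:,:2]-c)@d; b=(q[:,:2]-c)@V[1]
        # head end: wider
        if b[a>0].std()>b[a<0].std(): hd=d; 
        else: hd=-d
        a=(q[:,:2]-c)@hd; hi,lo=np.percentile(a,[99.5,0.5]); hb=(q[:,:2]-c)[a>hi-36]; 
        hc=c+hd*(hi-20); 
        hm=q[a>hi-38].mean(0)
        print('n',st[i,4],'len',(hi-lo).round(1),'head',hc.round(1),'headmean',hm.round(1),'shaft dir deg',np.degrees(np.arctan2(-hd[1],-hd[0])).round(1),'tip',(c+hd*lo).round(1))
E
python3 pinm.py; python3 go.py 600 57 300 110
```

```text
n 332 len 153.0 head [666.4  60.7] headmean [666.   61.8  23.9] shaft dir deg -67.1 tip [718.1 -61.8]
at [427.9 -26.5 300.8] [-179.2    1.3  176.1] F [2.  0.1 3.6] w 91.1 q6 -90.4
shift now-axes [-16.6    9.5    0.31] end-axes [ 1.96 19.03  0.08] turn [-0.     0.028  1.154] dist 191.0
```

Emit:
move_arm:
  increments:
    - [[1,0,0,0,0,0.028,0.183],[1,0,0,0,0,0,0.183],[1,0,0,0,0,0,0.183],[1,0,0,0,0,0,0.183],[1,0,0,0,0,0,0.183],[1,0,0,0,0,0,0.183],[1,0,0,0,0,0,0]]

```text
time_s: 10.22
ee_pos: [426.1, -27.0, 298.7]
ee_rot: [-179.2, 0.5, 111.7]
force: [0.5, -0.7, -0.4]
gripper_width: 91.2
```

```bash
python3 go.py 666 60 220 113
```

```text
at [426.1 -27.  298.7] [-179.2    0.5  111.7] F [ 0.5 -0.7 -0.4] w 91.2 q6 -26.1
shift now-axes [-0.7  25.62  7.49] end-axes [-1.37 25.48  7.87] turn [-0.015  0.008 -0.023] dist 267.0
```

Emit:
move_arm:
  increments:
    - [[1,-0.2,5,0,-0.015,0.008,-0.023],[1,-0.2,5,0,0,0,0],[1,-0.2,5,2,0,0,0],[1,-0.2,5,3,0,0,0],[1,-0.2,5,2.5,0,0,0],[1,0,0.4,0,0,0,0],[1,0,0,0,0,0,0]]

```text
time_s: 11.1
ee_pos: [669.4, 65.2, 218.0]
ee_rot: [-179.8, 0.1, 114.2]
force: [-1.2, 0.0, 0.1]
gripper_width: 91.3
```

```bash
python3 - <<'E'
from h import *
f=grab('wrist');save(f,'wrist2.png');P=cloud(f)
m=((P[...,2]>9)&(P[...,2]<45)&(abs(P[...,0]-690)<110)&(abs(P[...,1])<130)).astype(np.uint8)
n,l,st,ce=cv2.connectedComponentsWithStats(m)
for i in range(1,n):
    if st[i,4]>60:
        q=P[l==i];r=cv2.minAreaRect(q[:,:2].astype(np.float32));h=q[q[:,2]>20];rh=cv2.minAreaRect(h[:,:2].astype(np.float32)) if len(h)>5 else None
        print(st[i],np.round(r[0],1),np.round(r[1],1),round(r[2],1),'head',rh)
E
python3 go.py 666 60 150 113
```

```text
[ 243  167   18   98 1095] [688.4   8.5] [ 23.7 153.2] 23.1 head ((679.396240234375, 30.316558837890625), (23.68832778930664, 105.798828125), 23.451812744140625)
[308 175  40  36 326] [759.5  94.4] [60.4 21.9] 71.4 head ((759.5040893554688, 94.49340057373047), (60.3048210144043, 21.82350730895996), 71.19856262207031)
[281 234  37  31 603] [781.1 -13.1] [40.7 58.6] 4.5 head None
[275 290  17  25 167] [ 795.4 -104.4] [ 9.2 50.8] 0.8 head None
at [669.   65.1 217.9] [-179.8    0.   114.2] F [ 0.2 -0.1 -0.4] w 91.0 q6 -19.6
shift now-axes [-0.34 -0.46  6.79] end-axes [-0.35 -0.48  6.79] turn [-0.003  0.001  0.021] dist 68.0
```

View pics/wrist2.png

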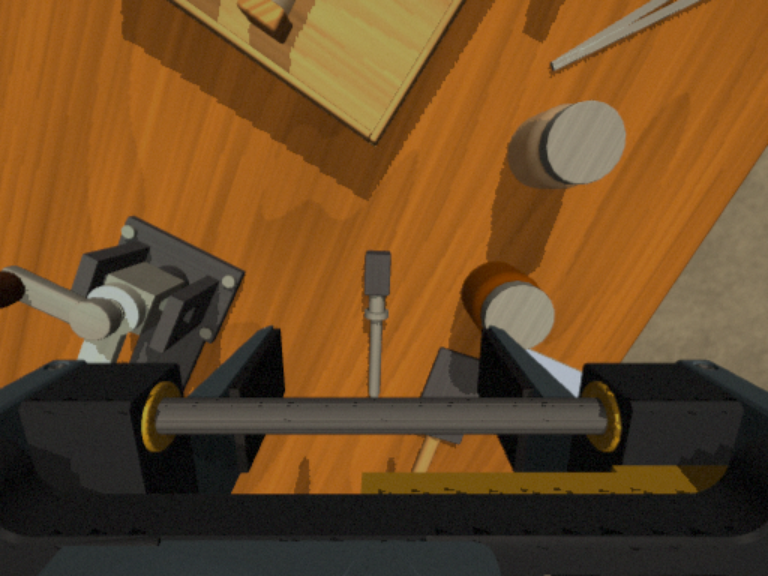

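Wrist view: the pin head is at (377,272), lined up with the jaws. Jar A is at (520,315), close to the +y finger side, so I will grip shallow to keep the gripper body above the jar lid.

```bash
python3 go.py 665.5 62.3 40 113.1
```

```text
at [669.   65.1 217.9] [-179.8    0.   114.2] F [ 0.2 -0.1 -0.4] w 91.0 q6 -19.6
shift now-axes [-0.1  -0.38 17.79] end-axes [-0.12 -0.44 17.79] turn [-0.003  0.001  0.019] dist 178.0
```

Emit:
move_arm:
  increments:
    - [[0.6,-0.1,-0.4,0,0,0,0.019],[0.6,0,0,5,0,0,0],[0.6,0,0,5,0,0,0],[0.6,0,0,4,0,0,0],[0.6,0,0,2.5,0,0,0],[0.6,0,0,1,0,0,0],[0.6,0,0,0,0,0,0],[0.6,0,0,0,0,0,0]]

```text
time_s: 12.15
ee_pos: [665.5, 57.9, 53.0]
ee_rot: [179.1, 0.5, 112.8]
force: [-0.0, 0.2, -0.1]
gripper_width: 54.8
```

```bash
python3 go.py 665.5 62.3 10 113.1
```

```text
at [665.5  57.9  53. ] [179.1   0.5 112.8] F [-0.   0.2 -0.1] w 54.8 q6 -18.7
shift now-axes [0.44 0.1  4.29] end-axes [0.41 0.17 4.3 ] turn [ 0.015  0.008 -0.005] dist 43.0
```

Emit:
move_arm:
  increments:
    - [[0.6,0.4,0.15,1.5,0.015,0.008,-0.005],[0.6,0,0,1.2,0,0,0],[0.6,0,0,0.8,0,0,0],[0.6,0,0,0.4,0,0,0],[0.6,0,0,0.2,0,0,0],[0.6,0,0,0,0,0,0]]

```text
time_s: 12.9
ee_pos: [666.7, 62.6, 10.6]
ee_rot: [179.9, 0.0, 113.2]
force: [0.3, 0.4, 0.0]
gripper_width: 54.6
```

```bash
python3 go.py 665.5 62.3 10 113.1
```

```text
at [666.7  62.6  10.6] [179.9   0.  113.2] F [0.3 0.4 0. ] w 54.6 q6 -18.8
shift now-axes [ 0.02 -0.12  0.06] end-axes [ 0.02 -0.12  0.06] turn [0.002 0.001 0.001] dist 1.0
```

Well placed; closing on the head.

Emit:
move_arm:
  increments:
    - [[0,0,-0.1,0,0,0,0],[0,0,0,0,0,0,0],[0,0,0,0,0,0,0],[0,0,0,0,0,0,0],[0,0,0,-1,0,0,0],[0,0,0,-3,0,0,0],[0,0,0,-4,0,0,0],[0,0,0,-4,0,0,0],[0,0,0,0,0,0,0]]
  force: 50

```text
time_s: 14.02
ee_pos: [665.0, 62.2, 135.4]
ee_rot: [179.9, 0.0, 113.1]
force: [0.7, 0.4, -2.8]
gripper_width: 23.6
```

```bash
python3 pinm.py; python3 go.py 720 -30 140 -3.9
```

```text
at [663.4  62.  132.9] [-1.798e+02 -1.000e-01  1.131e+02] F [-0.8  0.3 -1.3] w 23.4 q6 -18.8
shift now-axes [-10.69   1.59  -0.73] end-axes [ 6.27  8.8  -0.71] turn [-0.004  0.003  2.043] dist 108.0
```

Emit:
move_arm:
  increments:
    - [[0,0,0,0,0,0,0.186],[0,0,0,0,0,0,0.186],[0,0,0,0,0,0,0.186],[0,0,0,0,0,0,0.186],[0,0,0,0,0,0,0.186],[0,0,0,0,0,0,0.186],[0,0,0,0,0,0,0.186],[0,0,0,0,0,0,0.186],[0,0,0,0,0,0,0.186],[0,0,0,0,0,0,0.186],[0,0,0,0,0,0,0.18],[0,0,0,0,0,0,0]]
  force: 50

```text
time_s: 15.58
ee_pos: [646.6, 60.7, 104.8]
ee_rot: [179.5, 3.0, -5.1]
force: [-0.2, -0.4, -1.6]
gripper_width: 23.8
```

```bash
python3 go.py 700 -45.8 100 -3.9
```

```text
at [646.6  60.7 104.8] [179.5   3.   -5.1] F [-0.2 -0.4 -1.6] w 23.8 q6 99.4
shift now-axes [ 6.28 10.13  0.24] end-axes [ 6.05 10.26  0.48] turn [ 0.008  0.053 -0.021] dist 119.0
```

Emit:
move_arm:
  increments:
    - [[0,3,0,-0.5,0.008,0.053,-0.021],[0,3,3,0,0,0,0],[0,0,4,0,0,0,0],[0,0,3,0,0,0,0],[0,0,0,0,0,0,0]]
  force: 50

```text
time_s: 16.2
ee_pos: [707.2, -47.3, 105.1]
ee_rot: [180.0, -0.5, -2.9]
force: [0.1, 0.6, -2.0]
gripper_width: 23.5
```

```bash
cat > held.py <<'E'
from h import *
# held pin and stand, seen together: top & scene clouds in the stand frame
ax=np.array([487.5,-31.3,0]);Rs=R.from_euler('z',-3.9,degrees=True)
s=monitor.state();t=Rs.inv().apply(s['ee_pos']-ax);print('tcp in stand',t.round(1),s['ee_rot'].round(1))
for n in('top','scene','wrist'):
    f=grab(n);P=Rs.inv().apply(cloud(f).reshape(-1,3)-ax)
    ok=np.isfinite(P).all(1)
    m=ok&(abs(P[:,1]-t[1])<9)&(abs(P[:,2]-t[2]-4)<14)&(P[:,0]<t[0]-50)&(P[:,0]>t[0]-145)
    q=P[m]
    if len(q)>8:
        k=np.polyfit(q[:,0],q[:,1],1);kz=np.polyfit(q[:,0],q[:,2],1)
        print(n,len(q),'tip x',np.percentile(q[:,0],1).round(1),'y@tip',np.polyval(k,t[0]-137).round(1),'yawdeg',np.degrees(np.arctan(k[0])).round(1),'z mean',q[:,2].mean().round(1),'slope deg',np.degrees(np.arctan(kz[0])).round(1),'ymean',q[:,1].mean().round(1))
    c=P[ok&(abs(P[:,0])<60)&(abs(P[:,1])<40)&(P[:,2]>79)&(P[:,2]<90)]
    if len(c)>20:
        r=cv2.minAreaRect(c[:,:2].astype(np.float32));print(n,'cheeks',len(c),np.round(r[0],1),np.round(r[1],1),round(r[2],1))
E
python3 held.py; python3 -c "
from h import *
save(dict(np.load('scene.npz')),'scene2.png')"
```

```text
tcp in stand [220.2  -1.  105.1] [180.   -0.5  -2.9]
scene cheeks 23 [-6.9  3.9] [63.6 46.6] 3.4
wrist 116 tip x 159.2 y@tip -9.4 yawdeg 6.8 z mean 110.3 slope deg 22.3 ymean 0.2
```

View pics/scene2.png

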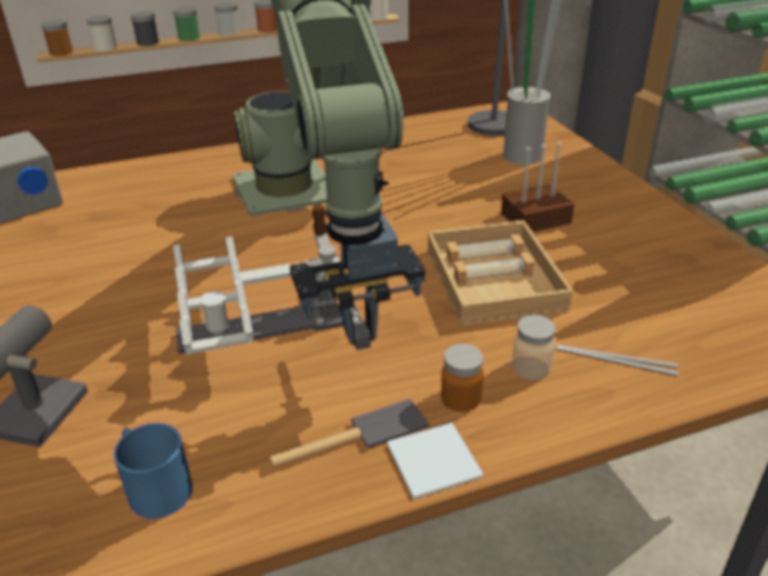

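```bash
python3 -c "
from h import *
f=dict(np.load('wrist.npz'));save(f,'wrist3.png')"
```

```text
(no output)
```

View pics/wrist3.png

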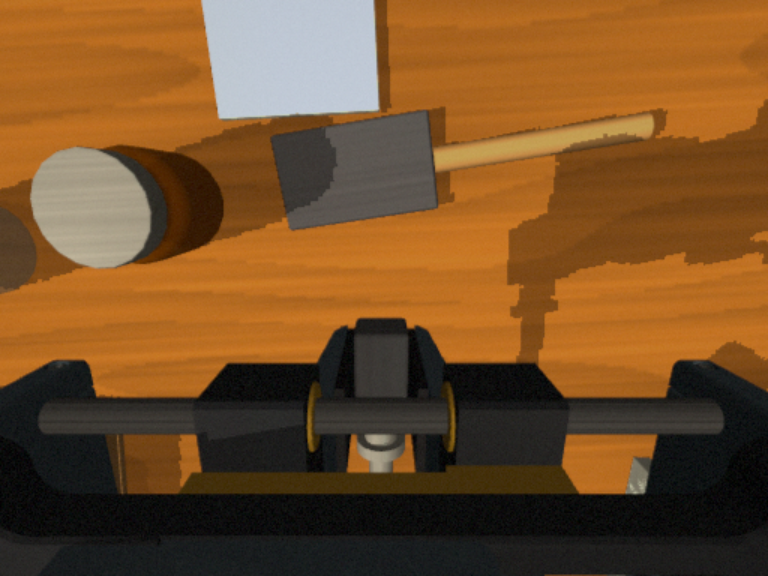

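```bash
python3 - <<'E'
from h import *
s=monitor.state();A=R.from_euler('xyz',s['ee_rot'],degrees=True)
P=cloud(dict(np.load('wrist.npz')));T=A.inv().apply(P.reshape(-1,3)-s['ee_pos']).reshape(P.shape)
u=slice(int(358/1.5),int(404/1.5))
for v0,v1 in((318,330),(332,362),(362,396),(438,460),(462,472)):
    q=T[int(v0/1.5):int(v1/1.5),u].reshape(-1,3);q=q[np.isfinite(q).all(1)&(abs(q[:,2])<60)&(abs(q[:,1])<13)]
    if len(q)<6: print(v0,len(q));continue
    k=np.polyfit(q[:,0],q[:,2],1);ky=np.polyfit(q[:,0],q[:,1],1)
    print(v0,len(q),'mean tool',q.mean(0).round(1),'x',np.percentile(q[:,0],[2,98]).round(1),'slope',np.degrees(np.arctan(k[0])).round(1),'y',np.percentile(q[:,1],[2,98]).round(1))
# scene: head back face
S=cloud(dict(np.load('scene.npz')));T=A.inv().apply(S.reshape(-1,3)-s['ee_pos'])
q=T[(abs(T[:,1])<20)&(T[:,0]>0)&(T[:,0]<60)&(abs(T[:,2])<25)]
print(len(q),q.mean(0).round(1),np.percentile(q,[2,98],axis=0).round(1))
E
```

```text
318 247 mean tool [17.3  0.7  0.1] x [16.8 17.7] slope -69.9 y [-9.5 10.7]
332 617 mean tool [ 11.6   0.7 -12.9] x [ 5.1 17.3] slope 5.0 y [-8.9 10.2]
362 711 mean tool [ -3.5   0.6 -13.2] x [-11.5   4.4] slope -0.5 y [-9.2 10.5]
438 410 mean tool [-41.6   0.6  -9.4] x [-46.3 -37.3] slope 16.9 y [-10.2  11.4]
462 96 mean tool [-55.1   0.9  -5.6] x [-59.7 -51.9] slope -27.9 y [-4.7  6.6]
222 [17.5 -0.3 -8. ] [[  1.7 -18.5 -23.6]
 [ 23.4  19.    9.1]]
```

```bash
sed -i 's/487.5,-31.3/489.0,-31.5/' held.py crank.py; cat > st.py <<'E'
import sys; from h import *
# st.py x y z yaw_rel : as go.py, target in the stand frame (down-pointing)
ax=np.array([489,-31.5,0]);Rs=R.from_euler('z',-3.9,degrees=True)
x,y,z,yw=map(float,sys.argv[1:5]);s=monitor.state()
A=R.from_euler('xyz',s['ee_rot'],degrees=True);B=Rs*R.from_euler('xyz',[180,0,yw],degrees=True)
d=Rs.apply([x,y,z])+ax-s['ee_pos']
print('t',round(s['time_s'],1),'in stand',Rs.inv().apply(s['ee_pos']-ax).round(1),s['ee_rot'].round(1),'F',s['force'].round(1),'w',round(s['gripper_width'],1),'q6',s['qpos'][5].round(1))
print('now-axes',(A.inv().apply(d)/10).round(2),'end-axes',(B.inv().apply(d)/10).round(2),'turn',(A.inv()*B).as_rotvec().round(3))
E
python3 st.py 212 0.6 59 0
```

```text
t 16.4 in stand [218.    2.2 105.2] [-180.    -0.4   -2.8] F [-0.5  0.1 -1.4] w 23.4 q6 88.3
now-axes [-0.64  0.16  4.62] end-axes [-0.6   0.16  4.62] turn [-0.    -0.007  0.019]
```

Emit:
move_arm:
  increments:
    - [[0,0,0.15,0,0,-0.007,0.019],[0,-0.3,0,2,0,0,0],[0,-0.3,0,1.5,0,0,0],[0,0,0,0.7,0,0,0],[0,0,0,0.3,0,0,0],[0,0,0,0,0,0,0]]
  force: 50

```text
time_s: 17.1
ee_pos: [702.3, -41.1, 59.7]
ee_rot: [-179.9, -0.2, -3.7]
force: [0.5, -0.8, -1.9]
gripper_width: 23.2
```

```bash
python3 st.py 190 0.6 59 0
```

```text
t 17.1 in stand [213.5   4.9  59.7] [-179.9   -0.2   -3.7] F [ 0.5 -0.8 -1.9] w 23.2 q6 89.3
now-axes [-2.35  0.42  0.07] end-axes [-2.35  0.43  0.07] turn [-0.001 -0.003  0.004]
```

Emit:
move_arm:
  increments:
    - [[0,-0.5,0.43,0.05,0,-0.003,0.004],[0,-0.8,0,0,0,0,0],[0,-0.8,0,0,0,0,0],[0,0,0,0,0,0,0]]
  force: 50

```text
time_s: 17.6
ee_pos: [680.0, -44.6, 60.7]
ee_rot: [-179.9, -0.1, -3.9]
force: [0.1, -0.0, -1.5]
gripper_width: 23.5
```

```bash
python3 st.py 165 0.6 59 0
```

```text
t 17.6 in stand [ 1.914e+02 -1.000e-01  6.070e+01] [-1.799e+02 -1.000e-01 -3.900e+00] F [ 0.1 -0.  -1.5] w 23.5 q6 89.2
now-axes [-2.64 -0.07  0.16] end-axes [-2.64 -0.07  0.17] turn [-0.001 -0.002 -0.001]
```

Emit:
move_arm:
  increments:
    - [[0,-0.7,-0.07,0.15,0,0,0],[0,-0.7,0,0,0,0,0],[0,-0.6,0,0,0,0,0],[0,-0.6,0,0,0,0,0]]
  force: 50

```text
time_s: 18.1
ee_pos: [652.7, -41.8, 59.2]
ee_rot: [-179.9, -0.1, -3.9]
force: [0.2, -0.9, -3.1]
gripper_width: 23.7
```

```bash
python3 st.py 130 0.6 59 0
```

```text
t 18.1 in stand [164.    0.8  59.2] [-1.799e+02 -1.000e-01 -3.900e+00] F [ 0.2 -0.9 -3.1] w 23.7 q6 89.2
now-axes [-3.4   0.02  0.01] end-axes [-3.4   0.02  0.02] turn [-0.001 -0.002 -0.001]
```

Emit:
move_arm:
  increments:
    - [[0,-0.7,0,0,0,0,0],[0,-0.7,0,0,0,0,0],[0,-0.7,0,0,0,0,0],[0,-0.7,0,0,0,0,0],[0,-0.6,0,0,0,0,0]]
  force: 50

```text
time_s: 18.73
ee_pos: [616.3, -39.3, 59.3]
ee_rot: [-179.9, -0.1, -3.9]
force: [-0.3, 0.0, -1.4]
gripper_width: 24.0
```

```bash
python3 st.py 95 0.6 59 0
```

```text
t 18.7 in stand [127.6   0.8  59.3] [-1.799e+02 -1.000e-01 -3.900e+00] F [-0.3  0.  -1.4] w 24.0 q6 89.1
now-axes [-3.26  0.03  0.02] end-axes [-3.26  0.02  0.03] turn [-0.001 -0.003 -0.001]
```

Emit:
move_arm:
  increments:
    - [[0,-0.7,0,0,0,0,0],[0,-0.7,0,0,0,0,0],[0,-0.7,0,0,0,0,0],[0,-0.6,0,0,0,0,0],[0,-0.5,0,0,0,0,0]]
  force: 50

```text
time_s: 19.35
ee_pos: [582.1, -37.0, 59.4]
ee_rot: [-179.9, -0.2, -3.9]
force: [-0.1, 0.5, -1.4]
gripper_width: 23.8
```

```bash
python3 st.py 86 0.6 59 0
```

```text
t 19.4 in stand [93.3  0.8 59.4] [-179.9   -0.2   -3.9] F [-0.1  0.5 -1.4] w 23.8 q6 89.1
now-axes [-0.73  0.02  0.03] end-axes [-0.73  0.02  0.04] turn [-0.001 -0.003 -0.001]
```

Emit:
move_arm:
  increments:
    - [[0,-0.3,0,0,0,0,0],[0,-0.3,0,0,0,0,0],[0,-0.3,0,0,0,0,0],[0,-0.2,0,0,0,0,0]]
  force: 50

```text
time_s: 19.85
ee_pos: [575.1, -36.5, 60.2]
ee_rot: [-179.9, -0.8, -3.9]
force: [5.6, -0.6, -4.1]
gripper_width: 23.7
```

```bash
python3 st.py 86 0.6 59 0
```

```text
t 19.9 in stand [86.2  0.8 60.2] [-179.9   -0.8   -3.9] F [ 5.6 -0.6 -4.1] w 23.7 q6 89.1
now-axes [-0.02  0.02  0.12] end-axes [-0.02  0.02  0.12] turn [-0.001 -0.014 -0.001]
```

Emit:
move_arm:
  increments:
    - [[0.5,0,0,0,0,0,0],[0.6,0,0,0,0,0,0],[0.6,0,0,0,0,0,0],[0.6,0,0,-2,0,0,0],[0.6,0,0,-5,0,0,0],[0.6,0,0,-6,0,0,0],[0.6,0,0,-6,0,0,0],[0.6,0,-6,0,0,0,0],[0.6,0,-6,0,0,0,0],[0.6,0,-6,0,0,0,0],[0.6,0,-6,0,0,0,0],[0.6,0,0,0,0,0,0]]

```text
time_s: 21.35
ee_pos: [586.5, 208.6, 257.0]
ee_rot: [-179.9, -0.2, -4.2]
force: [-0.6, -0.4, -0.4]
gripper_width: 54.6
```

```bash
python3 - <<'E'
from h import *
a=grab('top')['color'][140:300,100:420];b=grab('scene')['color'][110:270,90:410]
cv2.imwrite('pics/chk4.png',cv2.resize(np.vstack([a,b])[:,:,::-1],None,fx=1.8,fy=1.8))
E
python3 st.py 85 200 250 0
```

```text
t 21.4 in stand [ 81.4 242.5 257.3] [180.   -0.3  -4.4] F [-0.4  0.7 -0.3] w 54.7 q6 112.7
now-axes [0.4  4.24 0.73] end-axes [0.36 4.25 0.73] turn [ 0.    -0.004 -0.008]
```

View pics/chk4.png

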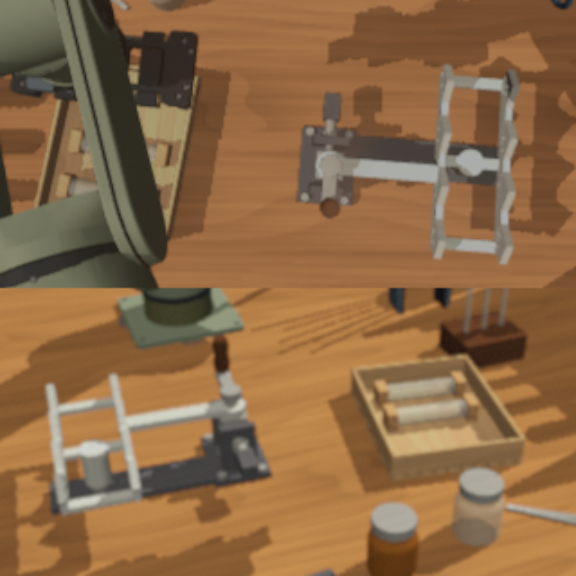

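Pin is in: the top crop shows the head at (332,107) just outside the far cheek, and the crank points towards the robot. Now the tubes: turn the tool and move over the bin.

Emit:
move_arm:
  increments:
    - [[0.6,0,0,0,0,0,-0.184],[0.6,0,0,0,0,0,-0.184],[0.6,0,0,0,0,0,-0.184],[0.6,0,0,0,0,0,-0.184],[0.6,0,0,0,0,0,-0.184],[0.6,0,0,0,0,0,-0.184],[0.6,0,0,0,0,0,-0.184],[0.6,0,0,0,0,0,-0.184],[0.6,0,0,0,0,0,0]]

```text
time_s: 22.58
ee_pos: [585.5, 185.1, 258.4]
ee_rot: [179.9, 0.4, 81.3]
force: [-0.4, 0.1, 0.4]
gripper_width: 54.9
```

```bash
python3 go.py 470 230 250 80;python3 - <<'E'
from h import *
ax=np.array([489,-31.5,0]);Rs=R.from_euler('z',-3.9,degrees=True)
P=Rs.inv().apply(cloud(grab('top')).reshape(-1,3)-ax)
q=P[(P[:,0]>50)&(P[:,0]<150)&(abs(P[:,1])<25)&(P[:,2]>50)&(P[:,2]<90)]
print('pin head',len(q),np.percentile(q,[2,50,98],axis=0).round(1))
k=P[(abs(P[:,0]+55)<30)&(abs(P[:,1])<30)&(P[:,2]>165)&(P[:,2]<190)];print('knob',k.mean(0).round(1),len(k))
E
```

```text
at [585.5 185.1 258.4] [179.9   0.4  81.3] F [-0.4  0.1  0.4] w 54.9 q6 25.5
shift now-axes [  2.7  -12.09   0.8 ] end-axes [  2.42 -12.15   0.84] turn [0.002 0.008 0.023] dist 124.0
pin head 180 [[ 51.7  -9.   55.2]
 [ 79.8   2.7  66.7]
 [104.2  14.   71.2]]
knob [-55.4   1.7 177.7] 90
```

Emit:
move_arm:
  increments:
    - [[0.6,1.0,-5,0,0,0.008,0.023],[0.6,1.0,-5,0.5,0,0,0],[0.6,0.5,-2,0.5,0,0,0],[0.6,0,0,0,0,0,0]]

```text
time_s: 23.12
ee_pos: [469.2, 227.5, 247.6]
ee_rot: [179.9, -0.0, 78.9]
force: [-0.7, -0.4, -0.2]
gripper_width: 54.9
```

```bash
cat > tubes.py <<'E'
from h import *
f=grab('wrist');save(f,'tube_%d.png'%int(monitor.state()['time_s']*10));P=cloud(f)
Q=P.reshape(-1,3);w=Q[(Q[:,2]>40)&(Q[:,2]<50)&(abs(Q[:,0]-483)<180)&(abs(Q[:,1]-300)<180)]
r=cv2.minAreaRect(w[:,:2].astype(np.float32));print('bin rim',np.round(r[0],1),np.round(r[1],1),round(r[2],1))
hsv=cv2.cvtColor(f['color'],cv2.COLOR_RGB2HSV)
bc=np.array(r[0])
inb=(abs(P[...,0]-bc[0])<135)&(abs(P[...,1]-bc[1])<110)
m=(inb&(P[...,2]>24)&(P[...,2]<46)).astype(np.uint8)
# keep off the bin walls: points inside the shrunken rim rectangle
d=np.radians(r[2]);ex=np.array([np.cos(d),np.sin(d)]);ey=np.array([-ex[1],ex[0]])
D=P[...,:2]-bc; m&=((abs(D@ex)<r[1][0]/2-12)&(abs(D@ey)<r[1][1]/2-12)).astype(np.uint8)
n,l,st,ce=cv2.connectedComponentsWithStats(cv2.morphologyEx(m,cv2.MORPH_CLOSE,np.ones((3,3),np.uint8)))
for i in range(1,n):
    if st[i,4]>150:
        q=P[(l==i)&(m>0)];r=cv2.minAreaRect(q[:,:2].astype(np.float32));print(st[i],np.round(r[0],1),np.round(r[1],1),round(r[2],1),'z',np.percentile(q[:,2],[5,50,95]).round(1))
E
python3 tubes.py; ls pics; python3 go.py 480 290 150 80
```

```text
bin rim [461.  322.9] [264.  360.8] 80.6
[117  32  52  35 334] [361.3 411.6] [66.9 20.5] 19.8 z [25.5 35.4 45. ]
[ 178   53  154  147 2318] [485. 293.] [187.7 196. ] 80.7 z [26.1 43.8 45.8]
[ 211   78   31  110 2270] [443.2 294.8] [147.9  33.5] 80.8 z [28.9 36.9 41.3]
[ 261   79   27  108 2175] [509.5 282.3] [144.1  32.6] 81.7 z [29.  36.8 41.4]
chk4.png
scene0.png
scene2.png
top0.png
tube_231.png
wrist1.png
wrist2.png
wrist3.png
at [470.1 227.4 247.8] [179.8  -0.   78.9] F [ 1.1 -0.2 -0.4] w 54.8 q6 35.7
shift now-axes [ 6.33 -0.26  9.79] end-axes [ 6.34 -0.11  9.78] turn [ 0.003 -0.    -0.019] dist 117.0
```

```bash
python3 go.py 510.5 282.5 60 80.8
```

```text
at [470.1 227.4 247.8] [179.8  -0.   78.9] F [ 1.1 -0.2 -0.4] w 54.8 q6 35.7
shift now-axes [ 6.18  2.85 18.79] end-axes [ 6.09  3.11 18.78] turn [ 0.003 -0.    -0.033] dist 200.0
```

View pics/tube_231.png

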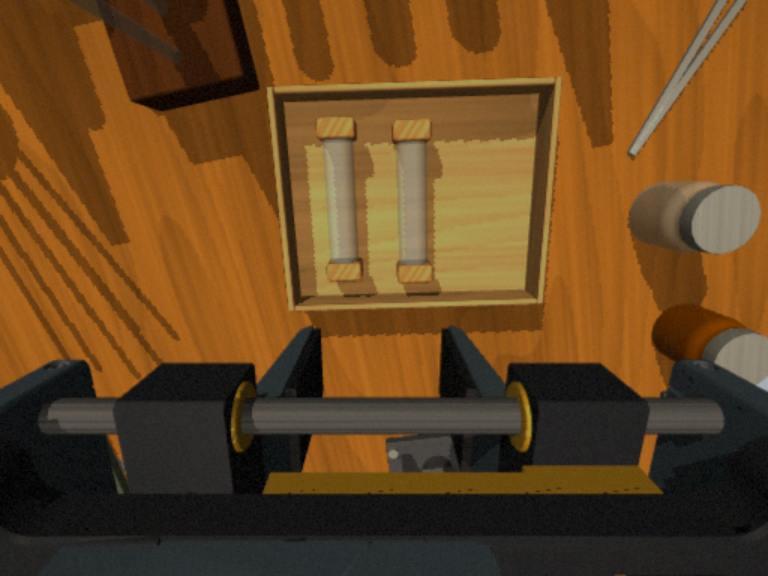

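Two tubes only, at pixels (340,200) and (413,200). I take the right-hand one (far from the robot) first.

Emit:
move_arm:
  increments:
    - [[0.6,3,1.5,0,0,0,-0.033],[0.6,3,1.5,4,0,0,0],[0.6,0,0,5,0,0,0],[0.6,0,0,4,0,0,0],[0.6,0,0,3,0,0,0],[0.6,0,0,1.5,0,0,0],[0.6,0,0,0,0,0,0]]

```text
time_s: 24.05
ee_pos: [525.4, 279.7, 70.0]
ee_rot: [179.2, -0.3, 79.9]
force: [0.7, -0.1, 1.0]
gripper_width: 54.5
```

```bash
python3 go.py 510.5 282.5 12 80.8
```

```text
at [525.4 279.7  70. ] [179.2  -0.3  79.9] F [ 0.7 -0.1  1. ] w 54.5 q6 37.3
shift now-axes [-0.01 -1.6   5.78] end-axes [ 0.04 -1.51  5.8 ] turn [ 0.014 -0.005 -0.015] dist 60.0
```

Emit:
move_arm:
  increments:
    - [[0.6,0,-1.5,0,0.014,-0.005,-0.015],[0.6,0,0,1,0,0,0],[0.6,0,0,1,0,0,0],[0.6,0,0,0,0,0,0]]

```text
time_s: 24.55
ee_pos: [511.8, 283.5, 52.1]
ee_rot: [179.7, -0.2, 80.8]
force: [-1.7, -0.8, 0.3]
gripper_width: 54.8
```

```bash
python3 go.py 510.5 282.5 11 80.8
```

```text
at [511.8 283.5  52.1] [179.7  -0.2  80.8] F [-1.7 -0.8  0.3] w 54.8 q6 37.0
shift now-axes [-0.13 -0.14  4.11] end-axes [-0.12 -0.12  4.11] turn [ 0.005 -0.003  0.001] dist 41.0
```

Emit:
move_arm:
  increments:
    - [[0.6,-0.1,-0.12,1.4,0.005,-0.003,0],[0.6,0,0,1.2,0,0,0],[0.6,0,0,0.8,0,0,0],[0.6,0,0,0.4,0,0,0],[0.6,0,0,0.1,0,0,0],[0,0,0,0,0,0,0],[0,0,0,0,0,0,0],[0,0,0,0,0,0,0],[0,0,0,0,0,0,0]]
  force: 20

```text
time_s: 25.68
ee_pos: [511.2, 282.9, 10.7]
ee_rot: [180.0, -0.1, 80.8]
force: [0.1, -0.3, -1.5]
gripper_width: 27.5
```

Emit:
move_arm:
  increments:
    - [[0,0,0,-2,0,0,0],[0,0,0,-4,0,0,0],[0,0,0,-5,0,0,0],[0,0,0,-5,0,0,0],[0,0,0,-5,0,0,0],[0,0,0,-3,0,0,0],[0,0,0,0,0,0,0]]
  force: 20

```text
time_s: 26.55
ee_pos: [510.0, 282.3, 256.9]
ee_rot: [-179.9, 0.1, 80.8]
force: [0.2, 0.2, -2.2]
gripper_width: 27.6
```

```bash
python3 st.py 72 -200 250 90
```

```text
t 26.6 in stand [ -0.4 314.5 256.9] [-1.799e+02  1.000e-01  8.080e+01] F [ 0.2  0.2 -2.2] w 27.6 q6 37.0
now-axes [-50.56  11.94   0.71] end-axes [-51.45   7.24   0.69] turn [-0.002  0.001 -0.092]
```

Emit:
move_arm:
  increments:
    - [[0,-3,0.7,0,0,0,-0.092],[0,-5.5,0.8,0,0,0,0],[0,-5.5,0.8,0,0,0,0],[0,-5.5,0.8,0,0,0,0],[0,-5.5,0.8,0,0,0,0],[0,-5.5,0.8,0,0,0,0],[0,-5.5,0.8,0,0,0,0],[0,-5.5,0.8,0,0,0,0],[0,-5.5,0.8,0,0,0,0],[0,-3,0.4,0,0,0,0],[0,-1,0,0,0,0,0],[0,0,0,0,0,0,0]]
  force: 20

```text
time_s: 28.05
ee_pos: [540.3, -245.4, 230.2]
ee_rot: [-177.6, -0.2, 86.4]
force: [0.1, -0.1, -0.6]
gripper_width: 27.8
```

```bash
python3 st.py 72 -200 150 90; python3 - <<'E'
from h import *
s=monitor.state();f=grab('wrist');cv2.imwrite('pics/w6.png',f['color'][:,:,::-1])
A=R.from_euler('xyz',s['ee_rot'],degrees=True);T=A.inv().apply(cloud(f).reshape(-1,3)-s['ee_pos'])
q=T[(abs(T[:,1])<19)&(abs(T[:,2]+13)<25)&(T[:,0]>30)&(T[:,0]<110)];print('held cork end x',len(q),np.percentile(q,[2,50,98],axis=0).round(1))
# bar teeth in the stand frame
ax=np.array([489,-31.5,0]);Rs=R.from_euler('z',-3.9,degrees=True)
for n,c in(('wrist',cloud(f)),('top',cloud(dict(np.load('top.npz'))))):
    P=Rs.inv().apply(c.reshape(-1,3)-ax)
    q=P[(P[:,2]>118)&(P[:,2]<132)&(P[:,1]<-130)&(P[:,1]>-270)&(abs(P[:,0])<140)]
    h,e=np.histogram(q[:,0],np.arange(-140,141,6));print(n,[(int(e[i]),int(h[i])) for i in range(len(h)) if h[i]])
    if len(q):print(np.percentile(q,[1,99],axis=0).round(1))
E
```

```text
t 28.1 in stand [  65.7 -209.9  230.2] [-177.6   -0.2   86.4] F [ 0.1 -0.1 -0.6] w 27.8 q6 -21.4
now-axes [0.97 0.97 7.99] end-axes [0.99 0.63 8.02] turn [-0.041 -0.003  0.006]
held cork end x 3936 [[ 31.  -16.7 -31.1]
 [ 55.8  -1.4 -28.2]
 [ 71.   13.8 -16.8]]
wrist [(-104, 11), (-98, 49), (-92, 131), (-86, 139), (-80, 1), (-32, 24), (-26, 72), (-20, 124), (-14, 113), (112, 36), (118, 133), (124, 117), (130, 72)]
[[ -98.  -250.1  118.1]
 [ 134.5 -150.5  128.2]]
top [(-104, 4), (-98, 19), (-92, 28), (-86, 24), (-80, 6), (-32, 1), (-26, 21), (-20, 24), (-14, 25), (-8, 5), (40, 4), (46, 19), (52, 27), (58, 21), (64, 4), (112, 5), (118, 22), (124, 26), (130, 20)]
[[ -99.2 -248.4  118.1]
 [ 137.7 -148.5  129.3]]
```

The teeth sit at about -88, -17, 55 and 126 mm in stand x, so the notches are at -53, 19 and 91, not centred on the screw. I shift the target to match.

```bash
python3 st.py 91 -199.5 150 90
```

```text
t 28.1 in stand [  65.7 -209.3  230.2] [-177.6   -0.2   86.5] F [ 0.4  0.  -0.5] w 27.8 q6 -21.4
now-axes [0.94 2.87 7.92] end-axes [0.98 2.53 8.02] turn [-0.041 -0.003  0.007]
```

Emit:
move_arm:
  increments:
    - [[0,1,1.5,0,-0.041,-0.003,0.007],[0,0,1,3,0,0,0],[0,0,0,3,0,0,0],[0,0,0,1.5,0,0,0],[0,0,0,0,0,0,0],[0,0,0,0,0,0,0]]
  force: 20

```text
time_s: 28.85
ee_pos: [567.7, -227.8, 154.7]
ee_rot: [179.8, -0.1, 86.6]
force: [-0.3, 0.2, -0.6]
gripper_width: 27.5
```

```bash
python3 st.py 91 -199.5 120 90
```

```text
t 28.9 in stand [  91.9 -190.5  154.7] [ 1.798e+02 -1.000e-01  8.660e+01] F [-0.3  0.2 -0.6] w 27.5 q6 -19.7
now-axes [-0.9  -0.11  3.47] end-axes [-0.9  -0.09  3.47] turn [ 0.004 -0.001  0.008]
```

Emit:
move_arm:
  increments:
    - [[0,-0.9,-0.1,0,0.004,-0.001,0.008],[0,0,0,1.5,0,0,0],[0,0,0,1.2,0,0,0],[0,0,0,0.6,0,0,0],[0,0,0,0,0,0,0]]
  force: 20

```text
time_s: 29.48
ee_pos: [566.6, -238.2, 121.0]
ee_rot: [179.9, 0.0, 86.0]
force: [-0.5, 0.4, -0.9]
gripper_width: 27.5
```

```bash
python3 st.py 91 -199.5 102 90
```

```text
t 29.5 in stand [  91.5 -200.9  121. ] [179.9   0.   86. ] F [-0.5  0.4 -0.9] w 27.5 q6 -19.9
now-axes [ 0.14 -0.06  1.9 ] end-axes [ 0.14 -0.05  1.9 ] turn [ 0.002  0.001 -0.001]
```

Emit:
move_arm:
  increments:
    - [[0,0.1,0,0.8,0,0,0],[0,0,0,0.6,0,0,0],[0,0,0,0.3,0,0,0],[0,0,0,0.1,0,0,0],[0,0,0,0,0,0,0]]
  force: 20

```text
time_s: 30.1
ee_pos: [567.2, -237.0, 102.1]
ee_rot: [179.8, 0.1, 86.1]
force: [-0.5, 1.4, -0.9]
gripper_width: 27.7
```

```bash
python3 st.py 91 -199.5 102 90
```

```text
t 30.1 in stand [  92.  -199.7  102.1] [1.798e+02 1.000e-01 8.610e+01] F [-0.5  1.4 -0.9] w 27.7 q6 -19.8
now-axes [ 0.02 -0.1   0.01] end-axes [ 0.02 -0.1   0.01] turn [ 0.003  0.001 -0.001]
```

Emit:
move_arm:
  increments:
    - [[0,0,-0.05,0.2,0,0,0],[0,0,0,0,0,0,0],[0.4,0,0,0,0,0,0],[0.5,0,0,0,0,0,0],[0.5,0,0,0,0,0,0],[0.5,0,0,-2,0,0,0],[0.5,0,0,-4,0,0,0],[0.6,0,0,-5,0,0,0],[0.6,0,0,-4,0,0,0],[0.6,0,0,0,0,0,0]]

```text
time_s: 31.35
ee_pos: [566.5, -237.0, 255.2]
ee_rot: [179.8, 0.1, 86.0]
force: [-0.0, -0.0, -0.5]
gripper_width: 55.0
```

```bash
cat > rest.py <<'E'
from h import *
ax=np.array([489,-31.5,0]);Rs=R.from_euler('z',-3.9,degrees=True)
import sys
for n in sys.argv[1:]:
    f=grab(n);P=Rs.inv().apply(cloud(f).reshape(-1,3)-ax).reshape(384,512,3)
    h=cv2.cvtColor(f['color'],cv2.COLOR_RGB2HSV)
    for nx in(-53,19,91):
        b=(abs(P[...,0]-nx)<30)&(P[...,2]>95)&(P[...,2]<150)
        for nm,y0,y1 in(('A',-285,-254),('B',-146,-118)):
            q=P[b&(P[...,1]>y0)&(P[...,1]<y1)]
            if len(q)>15: print(n,'notch',nx,'cork',nm,len(q),'x',np.percentile(q[:,0],[3,97]).round(0),'y',np.percentile(q[:,1],[3,97]).round(0),'ztop',np.percentile(q[:,2],[50,90]).round(1))
E
python3 rest.py wrist top scene; python3 go.py 444.5 295.3 240 80.8; python3 - <<'E'
from h import *
a=np.load('scene.npz')['color'][110:290,90:410];b=np.load('wrist.npz')['color'][:,96:416]
cv2.imwrite('pics/chk7.png',cv2.resize(np.vstack([a,b])[:,:,::-1],None,fx=1.0,fy=1.0))
E
```

```text
wrist notch 19 cork B 451 x [-10.  10.] y [-145. -119.] ztop [100.7 101.7]
wrist notch 91 cork A 514 x [ 76. 108.] y [-275. -255.] ztop [131.1 132.3]
wrist notch 91 cork B 512 x [ 75. 106.] y [-145. -129.] ztop [131.5 132.5]
top notch 19 cork B 100 x [-10.  10.] y [-145. -120.] ztop [101.1 103. ]
top notch 91 cork B 135 x [ 75. 107.] y [-144. -127.] ztop [131.2 133.3]
scene notch 19 cork B 73 x [-6. 16.] y [-145. -119.] ztop [ 99.4 100.8]
scene notch 91 cork A 178 x [ 85. 114.] y [-274. -255.] ztop [124.4 131.5]
scene notch 91 cork B 156 x [ 81. 114.] y [-145. -128.] ztop [125.  131.1]
at [ 564.3 -236.1  250.3] [-1.797e+02 -1.000e-01  8.600e+01] F [ 0.  -0.4 -0.8] w 54.8 q6 -19.8
shift now-axes [ 52.18 -15.61   1.22] end-axes [ 50.54 -20.32   1.03] turn [-0.005 -0.002  0.092] dist 545.0
```

View pics/chk7.png

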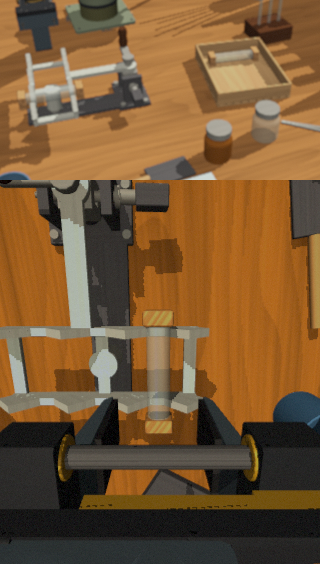

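Emit:
move_arm:
  increments:
    - [[0.6,3,-1,0,0,0,0],[0.6,5.4,-1.6,0,0,0,0],[0.6,5.4,-1.6,0,0,0,0],[0.6,5.4,-1.6,0,0,0,0],[0.6,5.4,-1.6,0,0,0,0],[0.6,5.4,-1.6,0,0,0,0],[0.6,5.4,-1.6,0,0,0,0],[0.6,5.4,-1.6,0,0,0,0],[0.6,5.4,-1.6,0,0,0,0],[0.6,4,-1.2,0,0,0,0],[0.6,1.2,-0.4,0,0,0,0.09],[0.6,0,0,0,0,0,0]]

```text
time_s: 33.0
ee_pos: [433.6, 301.6, 231.2]
ee_rot: [-177.5, 0.6, 80.7]
force: [-0.0, -0.2, -0.0]
gripper_width: 54.8
```

```bash
python3 go.py 444.5 295.3 60 80.8
```

```text
at [433.6 301.6 231.2] [-177.5    0.6   80.7] F [-0.  -0.2 -0. ] w 54.8 q6 41.8
shift now-axes [-0.26  1.93 17.05] end-axes [-0.45  1.18 17.12] turn [-0.044  0.011 -0.002] dist 172.0
```

Emit:
move_arm:
  increments:
    - [[0.6,-0.4,1.2,0,-0.044,0.011,0],[0.6,0,0,4,0,0,0],[0.6,0,0,5,0,0,0],[0.6,0,0,4,0,0,0],[0.6,0,0,3,0,0,0],[0.6,0,0,0.5,0,0,0],[0.6,0,0,0,0,0,0],[0.6,0,0,0,0,0,0]]

```text
time_s: 34.0
ee_pos: [445.1, 287.7, 58.1]
ee_rot: [-179.9, 0.3, 80.9]
force: [0.7, 0.2, 0.0]
gripper_width: 55.0
```

```bash
python3 go.py 444.5 295.3 11 80.8
```

```text
at [445.1 287.7  58.1] [-179.9    0.3   80.9] F [0.7 0.2 0. ] w 55.0 q6 41.0
shift now-axes [ 0.77 -0.16  4.7 ] end-axes [ 0.74 -0.18  4.71] turn [-0.002  0.006  0.002] dist 48.0
```

Emit:
move_arm:
  increments:
    - [[0.6,0.75,-0.17,0.5,0,0.005,0],[0.6,0,0,1.4,0,0,0],[0.6,0,0,1.3,0,0,0],[0.6,0,0,0.9,0,0,0],[0.6,0,0,0.4,0,0,0],[0.6,0,0,0.1,0,0,0],[0.6,0,0,0,0,0,0]]

```text
time_s: 34.88
ee_pos: [445.4, 296.8, 10.4]
ee_rot: [180.0, -0.1, 81.0]
force: [0.2, 0.1, 0.3]
gripper_width: 54.7
```

```bash
python3 go.py 444.5 295.3 11 80.8
```

```text
at [445.4 296.8  10.4] [ 1.8e+02 -1.0e-01  8.1e+01] F [0.2 0.1 0.3] w 54.7 q6 41.4
shift now-axes [-0.16 -0.07 -0.06] end-axes [-0.16 -0.07 -0.06] turn [ 0.    -0.001  0.003] dist 2.0
```

Emit:
move_arm:
  increments:
    - [[0,0,0,0,0,0,0],[0,0,0,0,0,0,0],[0,0,0,0,0,0,0],[0,0,0,0,0,0,0],[0,0,0,-2,0,0,0],[0,0,0,-4,0,0,0],[0,0,0,-5,0,0,0],[0,0,0,-5,0,0,0],[0,0,0,-5,0,0,0],[0,0,0,-3,0,0,0],[0,0,0,0,0,0,0]]
  force: 20

```text
time_s: 36.25
ee_pos: [444.4, 295.8, 256.7]
ee_rot: [-179.9, 0.0, 81.0]
force: [0.3, -0.1, -1.7]
gripper_width: 27.8
```

```bash
python3 st.py -53 -200 250 90
```

```text
t 36.2 in stand [-66.7 323.5 256.7] [-179.9    0.    81. ] F [ 0.3 -0.1 -1.7] w 27.8 q6 41.4
now-axes [-52.01   6.05   0.69] end-axes [-52.35   1.37   0.67] turn [-0.002  0.    -0.089]
```

Emit:
move_arm:
  increments:
    - [[0,-3,0.3,0,0,0,-0.089],[0,-5.5,0.15,0,0,0,0],[0,-5.5,0.15,0,0,0,0],[0,-5.5,0.15,0,0,0,0],[0,-5.5,0.15,0,0,0,0],[0,-5.5,0.15,0,0,0,0],[0,-5.5,0.15,0,0,0,0],[0,-5.5,0.15,0,0,0,0],[0,-5.5,0.15,0,0,0,0],[0,-3,0,0,0,0,0],[0,-1,0,0,0,0,0],[0,0,0,0,0,0,0]]
  force: 20

```text
time_s: 37.75
ee_pos: [412.6, -227.6, 233.7]
ee_rot: [-177.8, -0.1, 86.4]
force: [0.5, 0.0, -1.8]
gripper_width: 27.8
```

```bash
python3 st.py -53 -200 150 90
```

```text
t 37.8 in stand [ -62.9 -200.8  233.7] [-1.778e+02 -1.000e-01  8.640e+01] F [ 0.5  0.  -1.8] w 27.8 q6 -25.8
now-axes [0.06 1.31 8.33] end-axes [0.08 0.99 8.37] turn [-0.038 -0.002  0.005]
```

Emit:
move_arm:
  increments:
    - [[0,0.1,1,0,-0.038,-0.002,0.005],[0,0,0,4,0,0,0],[0,0,0,3,0,0,0],[0,0,0,1,0,0,0],[0,0,0,0,0,0,0],[0,0,0,0,0,0,0]]
  force: 20

```text
time_s: 38.5
ee_pos: [426.9, -221.7, 153.3]
ee_rot: [179.4, 0.0, 86.5]
force: [-0.7, -0.3, 0.0]
gripper_width: 27.2
```

```bash
python3 st.py -53 -200 120 90; python3 - <<'E'
from h import *
s=monitor.state();f=grab('wrist')
A=R.from_euler('xyz',s['ee_rot'],degrees=True);T=A.inv().apply(cloud(f).reshape(-1,3)-s['ee_pos'])
q=T[(abs(T[:,1])<19)&(abs(T[:,2]+13)<25)&(T[:,0]>30)&(T[:,0]<110)];print('held cork end x',len(q),np.percentile(q,[2,50,98],axis=0).round(1))
E
```

```text
t 38.5 in stand [ -49.  -194.   153.3] [179.4   0.   86.5] F [-0.7 -0.3  0. ] w 27.2 q6 -25.6
now-axes [-0.6  -0.44  3.33] end-axes [-0.6  -0.4   3.33] turn [0.011 0.    0.007]
held cork end x 3963 [[ 31.1 -16.2 -30.6]
 [ 55.8  -0.8 -27.6]
 [ 71.5  14.2 -16.3]]
```

Emit:
move_arm:
  increments:
    - [[0,-0.6,-0.4,0,0.011,0,0.007],[0,0,0,1.5,0,0,0],[0,0,0,1.2,0,0,0],[0,0,0,0.4,0,0,0],[0,0,0,0,0,0,0]]
  force: 20

```text
time_s: 39.17
ee_pos: [422.7, -228.5, 121.0]
ee_rot: [179.9, 0.1, 86.0]
force: [-0.3, -0.5, -1.5]
gripper_width: 28.0
```

```bash
python3 st.py -53 -200 101 90
```

```text
t 39.2 in stand [ -52.7 -201.1  121. ] [1.799e+02 1.000e-01 8.600e+01] F [-0.3 -0.5 -1.5] w 28.0 q6 -25.7
now-axes [ 0.11 -0.03  2.  ] end-axes [ 0.11 -0.03  2.  ] turn [ 0.001  0.001 -0.002]
```

Emit:
move_arm:
  increments:
    - [[0,0.1,0,0.8,0,0,0],[0,0,0,0.7,0,0,0],[0,0,0,0.4,0,0,0],[0,0,0,0.1,0,0,0],[0,0,0,0,0,0,0],[0.4,0,0,0,0,0,0],[0.5,0,0,0,0,0,0],[0.5,0,0,0,0,0,0],[0.5,0,0,-2,0,0,0],[0.5,0,0,-4,0,0,0],[0.6,0,0,-5,0,0,0],[0.6,0,0,-5,0,0,0]]
  force: 20

```text
time_s: 40.67
ee_pos: [421.2, -226.4, 261.9]
ee_rot: [-179.6, -0.1, 86.0]
force: [1.1, -0.8, -0.6]
gripper_width: 54.5
```

Emit:
move_arm:
  increments:
    - [[0.6,0,0,-3,0,0,0],[0.6,3,-3,0,0,0,0],[0.6,5,-3,0,0,0,0],[0.6,5,-3,0,0,0,0],[0.6,6,0,0,0,0,0],[0.6,6,0,0,0,0,0],[0.6,6,0,0,0,0,0],[0.6,6,0,0,0,0,0],[0.6,4,0,0,0,0,0],[0.6,0,0,0,0,0,0]]

```text
time_s: 41.92
ee_pos: [361.4, 199.3, 296.8]
ee_rot: [179.5, 0.0, 85.8]
force: [0.6, -1.2, 0.4]
gripper_width: 54.6
```

```bash
python3 rest.py top scene; python3 - <<'E'
from h import *
ax=np.array([489,-31.5,0]);Rs=R.from_euler('z',-3.9,degrees=True)
P=Rs.inv().apply(cloud(dict(np.load('top.npz'))).reshape(-1,3)-ax)
q=P[(P[:,0]>50)&(P[:,0]<150)&(abs(P[:,1])<25)&(P[:,2]>50)&(P[:,2]<90)]
print('pin head',len(q),np.percentile(q,[2,50,98],axis=0).round(1))
k=P[(abs(P[:,0]+55)<30)&(abs(P[:,1])<30)&(P[:,2]>172)&(P[:,2]<190)];print('knob',k.mean(0).round(1),len(k))
T=cloud(dict(np.load('top.npz'))).reshape(-1,3)
for n,c in(('a',(780,88)),('b',(757,222))):
    j=T[(np.hypot(T[:,0]-c[0],T[:,1]-c[1])<50)&(T[:,2]>70)&(T[:,2]<110)];print(n,j.mean(0).round(1))
print(monitor.state()['ee_pos'],monitor.state()['force'])
save(dict(np.load('top.npz')),'top9.png')
E
```

```text
top notch -53 cork A 136 x [-68. -36.] y [-273. -255.] ztop [131.2 133.9]
top notch -53 cork B 138 x [-67. -36.] y [-144. -127.] ztop [131.1 133.4]
top notch 19 cork B 99 x [-10.  10.] y [-145. -120.] ztop [101.3 103.6]
top notch 91 cork A 129 x [ 76. 108.] y [-273. -255.] ztop [131.4 133.2]
top notch 91 cork B 135 x [ 75. 108.] y [-144. -127.] ztop [131.1 133.6]
scene notch -53 cork A 141 x [-60. -30.] y [-273. -255.] ztop [121.9 130.9]
scene notch -53 cork B 130 x [-62. -29.] y [-145. -127.] ztop [123.2 131. ]
scene notch 19 cork B 72 x [-10.  16.] y [-145. -119.] ztop [ 99.3 101.7]
scene notch 91 cork A 179 x [ 83. 114.] y [-274. -255.] ztop [124.6 131. ]
scene notch 91 cork B 155 x [ 82. 114.] y [-145. -128.] ztop [124.8 131.5]
pin head 178 [[ 51.7  -9.   58. ]
 [ 78.5   2.7  66.5]
 [104.4  14.   70.7]]
knob [-55.3   2.  178.1] 76
a [779.3  88.5  85.5]
b [756.7 222.   85.3]
[361.26393428 196.98266241 296.93835014] [-0.31434776  0.07108617  0.64186295]
```

View pics/top9.png

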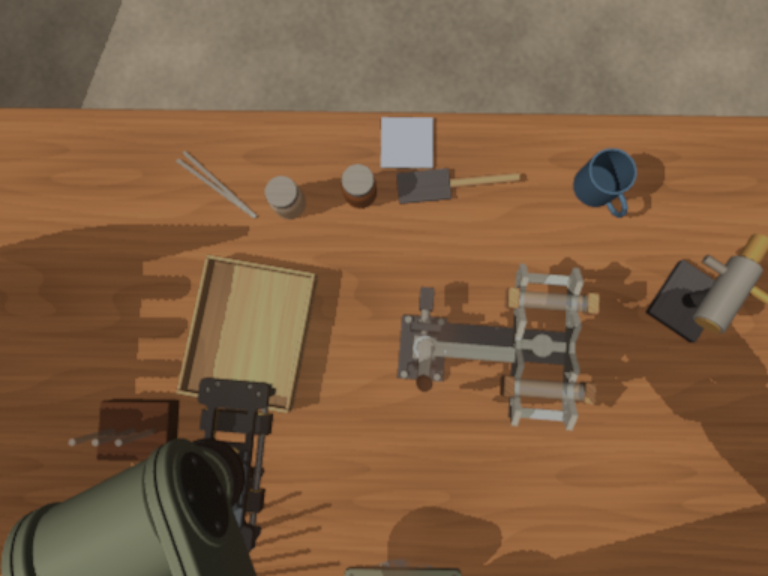

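Both tubes are seated at (553,301) and (548,390), the pin head is at (427,298), the bin is empty, and the jars and paddle have not moved.

```bash
python3 -c "
from workcell import job; print(job.job_done())"
```

```text
the job is handed in; nothing more can be done
None
```

The rest is wound down and pinned, both tubes are in it, and the job is handed in. No verdict came back.

**What I did**
- I wound the crank clockwise about 2.07 turns, to roughly 0.5° from lined up.
- I pushed the lock pin in from the far side until its collar met the cheek, with about 6 N of contact.
- I moved the only two tubes in the bin to the far notch and the near notch.

**Last checks (top camera; the pin was not touched after release)**

| Check | Measured | Expected |
|---|---|---|
| Outer end of pin head, from the screw axis | 104.4 mm | 105 mm |
| Cork tops above the table | about 131 mm | 131 mm |
| Tube centres, sideways from the notch middle | within 1–2 mm | under 20 mm |
| Knob direction | about 2° from lined up | under 11° |
| Jars and paddle | not moved (paddle judged from the picture only) | not moved |

**Disagreements**
- **Notches:** I first assumed the notches were centred on the screw. Measuring the teeth put them at -53, 19 and 91 mm in stand x, so I corrected the target before placing the first tube.
- **Cameras:** The scene camera reads the tubes about 6–7 mm further in x than the top and wrist cameras. I used those two and the arm's own position while cranking.
- **Pin tip:** I never saw the tip past the near cheek. That it is through is inferred from the head position and the free insertion.

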